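Fill the empty pockets of the seed-jar crate

ROBOT

A 6-joint arm with a two-finger parallel gripper is mounted at the origin on the work surface. World frame = base frame: x ahead of the robot, y to its left, z up, the work surface at z = 0. Lengths are in m, angles in degrees, forces in N, time in s.
With the tool pointing down it reaches from about 0.375 to 0.9 m from the base axis. Payload 3.1 kg.
Tool frame: the origin (TCP) lies at the very end of the fingers, on their centre line; the grasp point (between the pads) lies 19 mm behind it (bot.hold_point_z is the z of the grasp point in the tool frame, in m); z points along the fingers, y is the line along which they close (so a half turn about z gives the same grasp; the last joint's range is limited). The gripper opens to 87 mm and grips with 3 to 60 N. Pads are 19 mm wide; open, the fingers measure 117 mm over their backs; the gripper's body (75 mm by 190 mm) begins 51 mm behind the grasp point.
Start: joints at [-81.389, 30.224, 82.088, -0, 67.689, -10.227], TCP at [0.202, -0.591, 0.223] pointing down, gripper open.
Joint ranges: [-176.69, 176.69], [-43.24, 126.21], [12.49, 139.97], [-82, 262], [0, 151.66], [-163.58, 163.58]. Speed limits (degrees/s): [159.86, 159.86, 180, 180, 180, 180].

INTERFACE

Orientations are given as a 3x3 rotation matrix whose columns are the frame's x, y, z axes.
In Python, from rig import bot, capture, camera_model gives the robot as it stands.
- The arm moves only by the tool apply_moves, never from a script. Its argument "plan" is text: rows parted by semicolons, each of 6 numbers parted by spaces: the shift along the tool's x, y, z in units of 0.05 m (1.0 is 0.05 m), then the turn, a rotation vector about the tool's x, y, z in units of 360 degrees (1.0 is 360 degrees). In form: dx dy dz ax ay az; .... A call has 1 to 10 rows; each row shifts and turns the commanded pose from where the row before left it, along the tool's axes as they then stand; what a row does not reach is not made up. A row lasts 1/12 s, in which the tool goes at most 41.7 mm and 7.16 degrees, less where a joint would pass 70% of its speed; a pose out of reach is approached as far as the arm can. A call with a number of a shift or a turn outside -1 to 1 is refused whole. A call with a gripper value outside its range is refused whole. "gripper" is the gripper command: -1 is shut, 1 is fully open, values between are in proportion, set as the call begins (left out, the last holds). The fingers move at their own pace and stop on an object; the grip force is fixed at half the most. Time passes only in rows, so rows that do not move let the fingers close. It gives the time, the measured TCP pose, the force, the opening and the grip force at its end, in the units of the state.
- bot.read_state(): the state, without advancing time (a new reading comes with each control period).
- capture(name): name is "side" or "top"; returns the picture (480x640x3 uint8, red, green, blue); there is no depth.
- camera_model(name): a dict with "vertical_fov" (degrees; the focal length in pixels is half the picture's height over the tangent of half this angle, whatever the lens; pixels are square), "cx", "cy" (the principal point, pixels), "position" and "rotation" of the camera in the world. Camera axes: x right, y down, z forward; pixel columns grow to the right and rows downward; lengths in m; the calibration is good to about 2 mm. A picture is of the moment at which its call begins. camera_model takes no time and is no camera call.
- bot.hand_in(): hands the job in; it is judged then, once.
The state is a dict: "time_s": time; "joint_positions": joint angles; "qvel": joint speeds; "tau": joint torques, N m; "position": TCP position; "tcp_rot": TCP orientation; "force": force on the tool from outside, world axes, zero at the start; "moment": the same for the moment, N m; "opening": opening from 0.0 (shut) to 1.0 (fully open); "grasp_force": force on a finger pad.
Only numpy, scipy, OpenCV 4.12 (cv2) and the standard library are available. Lean on these libraries where they do the work, as an engineer would, in place of code of your own. Each camera call takes 0.05 s, during which the arm holds its last target. There are 200 camera calls.

TASK

Fill the crate's two empty pockets with the two spare jars, one in each, standing upright on the pocket floor. First stand the jar that lies on its side upright on the ledge and let go of it, so that it can be taken again from above by its lid. They are glass: set them down gently, knock nothing over, and leave the jars already in the crate and everything else where they are.

Things in the scene. Friction and masses are not known exactly. Their poses are not given: they have to be found in the camera images.
- crate: Fixed open wooden carrier crate, 166 mm (its x) by 246 mm (its y), 60 mm high, walls, dividers and floor 6 mm thick; it does not move when touched. Origin at the centre of its underside, z up. Six square pockets, 2 along x by 3 along y, each 74 x 74 mm inside, 80 mm apart between centres, 54 mm deep.
- pocket_1 (a point): Centre of the floor of crate pocket 1 (74 x 74 mm inside; pocket floor 6 mm above the ledge, divider tops 54 mm above this point); axes as the crate. Four of the six pockets already hold a jar, two are empty; which ones varies.
- pocket_2 (a point): Centre of the floor of crate pocket 2 (74 x 74 mm inside; pocket floor 6 mm above the ledge, divider tops 54 mm above this point); axes as the crate. Four of the six pockets already hold a jar, two are empty; which ones varies.
- pocket_3 (a point): Centre of the floor of crate pocket 3 (74 x 74 mm inside; pocket floor 6 mm above the ledge, divider tops 54 mm above this point); axes as the crate. Four of the six pockets already hold a jar, two are empty; which ones varies.
- pocket_4 (a point): Centre of the floor of crate pocket 4 (74 x 74 mm inside; pocket floor 6 mm above the ledge, divider tops 54 mm above this point); axes as the crate. Four of the six pockets already hold a jar, two are empty; which ones varies.
- pocket_5 (a point): Centre of the floor of crate pocket 5 (74 x 74 mm inside; pocket floor 6 mm above the ledge, divider tops 54 mm above this point); axes as the crate. Four of the six pockets already hold a jar, two are empty; which ones varies.
- pocket_6 (a point): Centre of the floor of crate pocket 6 (74 x 74 mm inside; pocket floor 6 mm above the ledge, divider tops 54 mm above this point); axes as the crate. Four of the six pockets already hold a jar, two are empty; which ones varies.
- jar_1_mid (a point): A square glass jar, 110 mm high, 0.18 to 0.35 kg: body 60 x 60 mm and 80 mm high, 6 mm neck, fixed round green lid 48 mm across and 24 mm high. Point at its centre, 55 mm from underside and lid top; z points to the lid, x and y square to the flat sides. It already stands in one of the pockets.
- jar_2_mid (a point): A square glass jar, 110 mm high, 0.18 to 0.35 kg: body 60 x 60 mm and 80 mm high, 6 mm neck, fixed round green lid 48 mm across and 24 mm high. Point at its centre, 55 mm from underside and lid top; z points to the lid, x and y square to the flat sides. It already stands in one of the pockets.
- jar_3_mid (a point): A square glass jar, 110 mm high, 0.18 to 0.35 kg: body 60 x 60 mm and 80 mm high, 6 mm neck, fixed round green lid 48 mm across and 24 mm high. Point at its centre, 55 mm from underside and lid top; z points to the lid, x and y square to the flat sides. It already stands in one of the pockets.
- jar_4_mid (a point): A square glass jar, 110 mm high, 0.18 to 0.35 kg: body 60 x 60 mm and 80 mm high, 6 mm neck, fixed round green lid 48 mm across and 24 mm high. Point at its centre, 55 mm from underside and lid top; z points to the lid, x and y square to the flat sides. It already stands in one of the pockets.
- spare_up_mid (a point): Spare square glass jar, 110 mm high, 0.18 to 0.35 kg: body 60 x 60 mm and 80 mm high, 6 mm neck, fixed round green lid 48 mm across and 24 mm high. Point at its centre, 55 mm from underside and lid top; z points to the lid, x and y square to the flat sides. It stands upright on the ledge at the start.
- spare_down_mid (a point): Spare square glass jar, 110 mm high, 0.18 to 0.35 kg: body 60 x 60 mm and 80 mm high, 6 mm neck, fixed round green lid 48 mm across and 24 mm high. Point at its centre, 55 mm from underside and lid top; z points to the lid, x and y square to the flat sides. At the start it lies on a flat side, lid to the robot's right, up to 55 degrees nearer the robot.
- pots: Stack of clay pots, 124 mm across and 152 mm high, origin under its centre. Bystander: leave alone.
- scoop: Blue plastic scoop lying on the ledge, 110 x 74 mm pan 36 mm high, 100 mm handle; origin under the back of the pan, pan to its +x, handle to -x. Bystander: leave alone.
- weeder: Steel hand weeder lying on the ledge, 310 mm long, 26 mm high, origin where shaft meets handle; blade to its +x, handle to -x. Bystander: leave alone.
- mallet: Wooden mallet lying on the ledge, head 110 x 64 mm, 64 mm high, origin under the head, 200 mm handle to its -x. Bystander: leave alone.
- twine_tin: Yellow tin, 80 mm across, 90 mm high, origin under its centre. Bystander: leave alone.
- kneepad: Green kneeling pad, 200 x 120 x 30 mm, origin under its centre. Behind it, along the right edge of the ledge, is a fixed brick block 120 mm high. Bystander: leave alone.
Things that resemble listed ones, but are neither listed nor needed, are in the scene too. Leave any black or red look-alike of the part that bears spare_up_mid alone.

How it is judged (in metres and radians):
On the way:
1. the jar that lay on its side stands upright on the ledge, released and still (angle between spare_down_mid's own z axis and vertical below 0.08 rad and height (world z) of spare_down_mid below 0.0585 m and contact force between the fingers and spare_down below 0.2 N and linear speed of spare_down below 0.02 m/s), for 0.2 s.
At the end, for the whole second after the job is handed in: Each of the six pockets holds one upright jar (within 15 mm of the pocket's centre, tilted less than 0.1 rad, standing on the pocket floor), the spares at rest and released (((horizontal distance between jar_1_mid and pocket_1 below 0.015 m and height (world z) of jar_1_mid between 0.056 and 0.066 m) or (horizontal distance between jar_2_mid and pocket_1 below 0.015 m and height (world z) of jar_2_mid between 0.056 and 0.066 m) or (horizontal distance between jar_3_mid and pocket_1 below 0.015 m and height (world z) of jar_3_mid between 0.056 and 0.066 m) or (horizontal distance between jar_4_mid and pocket_1 below 0.015 m and height (world z) of jar_4_mid between 0.056 and 0.066 m) or (horizontal distance between spare_up_mid and pocket_1 below 0.015 m and height (world z) of spare_up_mid between 0.056 and 0.066 m) or (horizontal distance between spare_down_mid and pocket_1 below 0.015 m and height (world z) of spare_down_mid between 0.056 and 0.066 m)) and ((horizontal distance between jar_1_mid and pocket_2 below 0.015 m and height (world z) of jar_1_mid between 0.056 and 0.066 m) or (horizontal distance between jar_2_mid and pocket_2 below 0.015 m and height (world z) of jar_2_mid between 0.056 and 0.066 m) or (horizontal distance between jar_3_mid and pocket_2 below 0.015 m and height (world z) of jar_3_mid between 0.056 and 0.066 m) or (horizontal distance between jar_4_mid and pocket_2 below 0.015 m and height (world z) of jar_4_mid between 0.056 and 0.066 m) or (horizontal distance between spare_up_mid and pocket_2 below 0.015 m and height (world z) of spare_up_mid between 0.056 and 0.066 m) or (horizontal distance between spare_down_mid and pocket_2 below 0.015 m and height (world z) of spare_down_mid between 0.056 and 0.066 m)) and ((horizontal distance between jar_1_mid and pocket_3 below 0.015 m and height (world z) of jar_1_mid between 0.056 and 0.066 m) or (horizontal distance between jar_2_mid and pocket_3 below 0.015 m and height (world z) of jar_2_mid between 0.056 and 0.066 m) or (horizontal distance between jar_3_mid and pocket_3 below 0.015 m and height (world z) of jar_3_mid between 0.056 and 0.066 m) or (horizontal distance between jar_4_mid and pocket_3 below 0.015 m and height (world z) of jar_4_mid between 0.056 and 0.066 m) or (horizontal distance between spare_up_mid and pocket_3 below 0.015 m and height (world z) of spare_up_mid between 0.056 and 0.066 m) or (horizontal distance between spare_down_mid and pocket_3 below 0.015 m and height (world z) of spare_down_mid between 0.056 and 0.066 m)) and ((horizontal distance between jar_1_mid and pocket_4 below 0.015 m and height (world z) of jar_1_mid between 0.056 and 0.066 m) or (horizontal distance between jar_2_mid and pocket_4 below 0.015 m and height (world z) of jar_2_mid between 0.056 and 0.066 m) or (horizontal distance between jar_3_mid and pocket_4 below 0.015 m and height (world z) of jar_3_mid between 0.056 and 0.066 m) or (horizontal distance between jar_4_mid and pocket_4 below 0.015 m and height (world z) of jar_4_mid between 0.056 and 0.066 m) or (horizontal distance between spare_up_mid and pocket_4 below 0.015 m and height (world z) of spare_up_mid between 0.056 and 0.066 m) or (horizontal distance between spare_down_mid and pocket_4 below 0.015 m and height (world z) of spare_down_mid between 0.056 and 0.066 m)) and ((horizontal distance between jar_1_mid and pocket_5 below 0.015 m and height (world z) of jar_1_mid between 0.056 and 0.066 m) or (horizontal distance between jar_2_mid and pocket_5 below 0.015 m and height (world z) of jar_2_mid between 0.056 and 0.066 m) or (horizontal distance between jar_3_mid and pocket_5 below 0.015 m and height (world z) of jar_3_mid between 0.056 and 0.066 m) or (horizontal distance between jar_4_mid and pocket_5 below 0.015 m and height (world z) of jar_4_mid between 0.056 and 0.066 m) or (horizontal distance between spare_up_mid and pocket_5 below 0.015 m and height (world z) of spare_up_mid between 0.056 and 0.066 m) or (horizontal distance between spare_down_mid and pocket_5 below 0.015 m and height (world z) of spare_down_mid between 0.056 and 0.066 m)) and ((horizontal distance between jar_1_mid and pocket_6 below 0.015 m and height (world z) of jar_1_mid between 0.056 and 0.066 m) or (horizontal distance between jar_2_mid and pocket_6 below 0.015 m and height (world z) of jar_2_mid between 0.056 and 0.066 m) or (horizontal distance between jar_3_mid and pocket_6 below 0.015 m and height (world z) of jar_3_mid between 0.056 and 0.066 m) or (horizontal distance between jar_4_mid and pocket_6 below 0.015 m and height (world z) of jar_4_mid between 0.056 and 0.066 m) or (horizontal distance between spare_up_mid and pocket_6 below 0.015 m and height (world z) of spare_up_mid between 0.056 and 0.066 m) or (horizontal distance between spare_down_mid and pocket_6 below 0.015 m and height (world z) of spare_down_mid between 0.056 and 0.066 m)) and angle between each of jar_1_mid, jar_2_mid, jar_3_mid, jar_4_mid, spare_up_mid, spare_down_mid's own z axis and vertical below 0.1 rad and linear speed of each of spare_up, spare_down below 0.02 m/s); the robot touches nothing.
It fails at once if a jar that already stood in the crate is taken out or shifted by more than 25 mm (distance of any of jar_1_mid, jar_2_mid, jar_3_mid, jar_4_mid from where it was at the start of the episode above 0.025 m).
It fails at once if a bystander is moved by more than 30 mm (distance of any of pots, scoop, weeder, mallet, twine_tin, kneepad from where it was at the start of the episode above 0.03 m).
It fails at once if the standing spare jar is knocked over (tilted more than 45 degrees) (angle between spare_up_mid's own z axis and vertical above 0.8 rad).
It fails at once if a spare jar is banged against the crate (more than 60 N) (contact force between any of spare_up, spare_down and crate above 60 N).
It also fails if it takes over 72 s, if anything falls off the work surface, if the arm or the gripper's body presses on something with over 40 N, if the wrist force passes 120 N, or if a joint passes its speed limit or range.

## Working session

There is one attempt and no reset: what is moved stays moved. The work goes in short steps, Python scripts to look and compute and a tool call to move; the robot and the scene stay as the last step left them, time stands still between calls to the robot, and variables do not carry over. Pictures are saved under pics/ and viewed, at most 14 in all, crops included, and the job is handed in when it is done.

Besides the shell and the picture viewer there is one more tool, called after "Call:" in YAML: its name, and indented under it one key for each argument. apply_moves: Moves the arm, as the interface text tells. Its arguments: {"type":"object","properties":{"plan":{"type":"string"},"gripper":{"type":"number"}},"required":["plan"]}

```bash
mkdir -p pics; ls
python3 - <<'E'
from rig import bot,capture,camera_model
import cv2
for n in("side","top"):
    cv2.imwrite(f"pics/{n}0.png",capture(n)[:,:,::-1]); print(n,camera_model(n))
print(bot.read_state(),bot.hold_point_z)
E
```

```text
pics
side {'vertical_fov': 52.824222435872485, 'cx': 317.2473605038925, 'cy': 229.91801892027155, 'position': array([-0.01582612,  0.58685801,  0.91470388]), 'rotation': array([[-0.75084498, -0.48096445,  0.45266435],
       [-0.66028643,  0.53008464, -0.53200762],
       [ 0.01592634, -0.69834338, -0.71558569]])}
top {'vertical_fov': 55.40260055717715, 'cx': 314.9483243510627, 'cy': 237.67336714904545, 'position': array([ 0.35579239, -0.03272163,  1.45105095]), 'rotation': array([[ 0.01657302, -0.99265535,  0.11983608],
       [-0.99979525, -0.01784413, -0.00954174],
       [ 0.01161003, -0.11965341, -0.99274784]])}
{'time_s': 0.1, 'joint_positions': array([-8.13878911e+01,  3.02732091e+01,  8.21500328e+01, -1.51159815e-03,
        6.76872400e+01, -1.02283943e+01]), 'qvel': array([-0.09751532, -0.15178338, -0.13602975, -0.10927301,  0.00446226,
        0.02671574]), 'tau': array([-4.52371614e-04, -4.40984452e+01, -1.77151144e+01,  6.34051720e-02,
        5.33385691e-02, -3.58176840e-05]), 'position': array([ 0.20174353, -0.59084902,  0.2216686 ]), 'tcp_rot': array([[ 9.46418017e-01,  3.22944019e-01, -3.12879734e-04],
       [ 3.22944014e-01, -9.46416158e-01,  1.90287672e-03],
       [ 3.18408220e-04, -1.90195945e-03, -9.99998141e-01]]), 'force': array([-0.1317586 ,  0.27498159,  0.06951883]), 'moment': array([ 0.01855291, -0.05056351, -0.00640667]), 'grasp_force': 0.0, 'opening': 0.9982564883514642} -0.0187
```

View pics/side0.png

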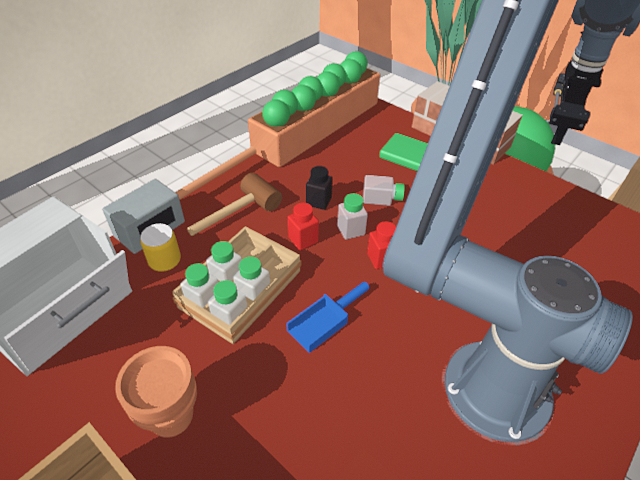

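View pics/top0.png

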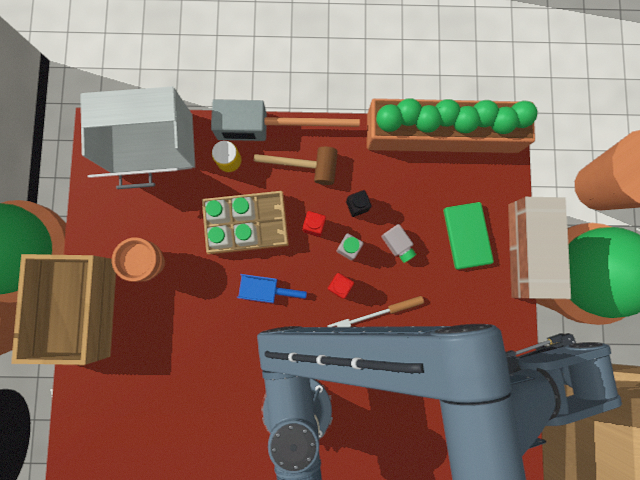

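Candidates for the spares in the top picture are the white jar with green lid at (349,246), red look-alikes at (314,222) and (341,286), a black look-alike at (359,203), and the lying white jar at (398,240) with its lid at (407,254). The upright spare is (349,246) and the lying one is (398,240). Crate pockets at about (270,205) and (270,232) are empty.

```bash
cat > h.py <<'E'
import numpy as np, cv2
from rig import bot,capture,camera_model
def ray(n,uv):
    m=camera_model(n); f=240/np.tan(np.radians(m["vertical_fov"]/2))
    uv=np.atleast_2d(np.asarray(uv,float))
    d=np.c_[(uv[:,0]-m["cx"])/f,(uv[:,1]-m["cy"])/f,np.ones(len(uv))]@m["rotation"].T
    return m["position"],d
def onz(n,uv,z):
    p,d=ray(n,uv); return p+d*((z-p[2])/d[:,2])[:,None]
def pix(n,P):
    m=camera_model(n); f=240/np.tan(np.radians(m["vertical_fov"]/2))
    c=(np.atleast_2d(P)-m["position"])@m["rotation"]
    return np.c_[m["cx"]+f*c[:,0]/c[:,2],m["cy"]+f*c[:,1]/c[:,2]]
def blobs(mask,amin=60):
    k,l,s,c=cv2.connectedComponentsWithStats(mask.astype(np.uint8))
    return [(c[i],s[i],l==i) for i in range(1,k) if s[i,4]>=amin]
def green(im):
    h=cv2.cvtColor(im,cv2.COLOR_RGB2HSV); return (h[...,0]>50)&(h[...,0]<80)&(h[...,1]>130)&(h[...,2]>70)
def white(im):
    h=cv2.cvtColor(im,cv2.COLOR_RGB2HSV); return (h[...,1]<45)&(h[...,2]>110)
E
python3 - <<'E'
from h import *
im=cv2.imread("pics/top0.png"); cv2.imwrite("pics/crop1.png",cv2.resize(im[175:315,190:450],None,fx=3,fy=3,interpolation=cv2.INTER_CUBIC))
for n in("top","side"):
    im=cv2.imread(f"pics/{n}0.png")[:,:,::-1].copy()
    for c,s,_ in blobs(green(im)):
        if s[4]<900: print(n,"g",c.round(1),s,onz(n,c,.11)[0].round(3),onz(n,c,.116)[0].round(3),onz(n,c,.03)[0].round(3))
    roi=np.zeros(im.shape[:2],bool); roi[150:330,180:450]=1
    for c,s,l in blobs(white(im)&roi):
        ct=cv2.findContours(l.astype(np.uint8),0,1)[0][0]; print(n,"w",c.round(1),s,cv2.minAreaRect(ct),onz(n,c,.06)[0].round(3))
E
```

```text
top g [240.6 205.3] [233 198  16  16 195] [0.611 0.177 0.11 ] [0.609 0.176 0.116] [0.626 0.19  0.03 ]
top g [213.6 208.2] [206 201  16  16 197] [0.601 0.257 0.11 ] [0.599 0.256 0.116] [0.615 0.274 0.03 ]
top g [243.  231.7] [236 224  15  16 190] [0.532 0.167 0.11 ] [0.531 0.166 0.116] [0.542 0.179 0.03 ]
top g [215.8 234.6] [208 227  17  16 199] [0.522 0.247 0.11 ] [0.521 0.246 0.116] [0.531 0.264 0.03 ]
top g [351.1 244.6] [344 237  15  16 188] [ 0.499 -0.153  0.11 ] [ 0.498 -0.152  0.116] [ 0.507 -0.16   0.03 ]
top g [407.4 255.5] [400 249  16  13 105] [ 0.47  -0.319  0.11 ] [ 0.469 -0.318  0.116] [ 0.476 -0.336  0.03 ]
top w [223.6 155.3] [212 150  24  13 265] ((223.5, 156.0), (12.0, 23.0), 90.0) [0.778 0.244 0.06 ]
top w [184.1 162.6] [180 153  13  16 119] ((186.0, 160.5), (12.0, 15.0), 0.0) [0.752 0.366 0.06 ]
top w [245.2 211.6] [232 197  23  24 240] ((242.49656677246094, 208.4586181640625), (22.58837127685547, 21.840961456298828), 85.2363510131836) [0.601 0.17  0.06 ]
top w [220. 214.] [206 200  24  24 257] ((216.90345764160156, 211.34140014648438), (22.58837127685547, 22.8375
[... 2076 characters left out ...]
4.763641834259033) [ 0.503 -0.274  0.06 ]
side w [418.5 198.6] [407 190  23  24 156] ((416.6153564453125, 199.92306518554688), (11.094003677368164, 30.50851058959961), 56.3099365234375) [ 0.403 -0.316  0.06 ]
side w [351.4 222.1] [337 203  30  36 742] ((351.6237487792969, 221.2623748779297), (28.557567596435547, 34.62729263305664), 5.710593223571777) [ 0.479 -0.127  0.06 ]
side w [408.  225.8] [398 219  22  15  91] ((408.4363098144531, 225.78341674804688), (7.957089900970459, 24.097003936767578), 73.61045837402344) [ 0.366 -0.212  0.06 ]
side w [225.9 288.2] [ 180  252   90   73 2546] ((225.50003051757812, 282.5000305175781), (63.639610290527344, 76.36752319335938), 45.0) [0.555 0.221 0.06 ]
```

View pics/crop1.png

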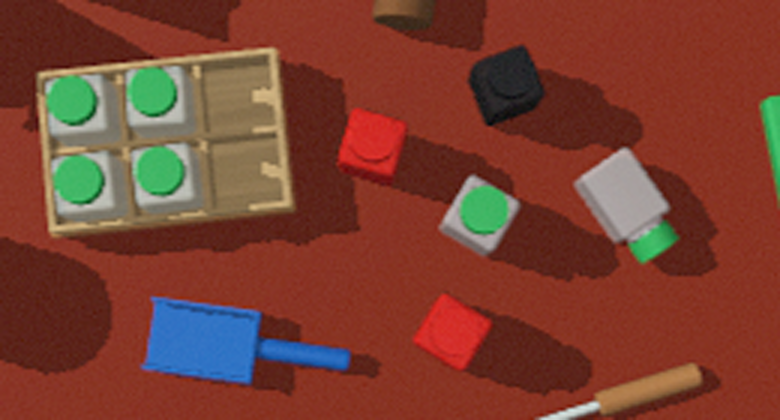

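The crop shows the six-pocket crate with its two right pockets empty, near crop (235,95) and (245,170). It also shows the upright spare with its green lid at (484,209), red and black look-alikes beside it, and the lying jar at (622,195) with its lid at (652,240).

Run:
```python
from h import *
print([a for a in dir(bot) if a[0]!='_'])
f=lambda p:(np.array(p,float)+.5)/3-.5+[190,175]
C=onz("top",f([(38,73),(276,50),(294,210),(52,234)]),.06)
print("crate corners",C.round(3),C.mean(0).round(4)); 
yv=(C[0]+C[3]-C[1]-C[2])/2; xv=(C[0]+C[1]-C[2]-C[3])/2
print("size",np.linalg.norm(xv),np.linalg.norm(yv),"yaw",np.degrees([np.arctan2(-yv[0],yv[1]),np.arctan2(xv[1],xv[0])]))
y=yv/np.linalg.norm(yv); x=np.array([y[1],-y[0],0])
print("jars",[(C.mean(0)+i*x*.04+j*y*.08).round(3)[:2] for i in(1,-1) for j in(1,0,-1)])
L=onz("top",f([(625,148),(574,187),(622,242),(668,208)]),.06)
print("lying top face",L.round(3),L.mean(0),[np.linalg.norm(L[i]-L[i-1]).round(3) for i in range(4)])
a=(L[2]+L[3]-L[0]-L[1]);print("a",a/np.linalg.norm(a),np.degrees(np.arctan2(a[1],a[0])))
U=onz("top",f([(475,177),(519,210),(486,254),(441,222)]),.08)
print("up",U.round(3),U.mean(0),[np.linalg.norm(U[i]-U[i-1]).round(3) for i in range(4)],[np.degrees(np.arctan2(*(U[i]-U[i-1])[[1,0]])).round(1) for i in range(4)])
```

```text
['PlanningError', 'hand_in', 'hold_point_z', 'read_state']
crate corners [[0.638 0.304 0.06 ]
 [0.667 0.059 0.06 ]
 [0.501 0.037 0.06 ]
 [0.472 0.282 0.06 ]] [0.5692 0.1705 0.06  ]
size 0.16736918318171284 0.24618643593933567 yaw [6.72758496 7.61217364]
jars [array([0.6  , 0.255]), array([0.609, 0.175]), array([0.618, 0.096]), array([0.52 , 0.245]), array([0.529, 0.166]), array([0.539, 0.086])]
lying top face [[ 0.571 -0.301  0.06 ]
 [ 0.529 -0.249  0.06 ]
 [ 0.474 -0.298  0.06 ]
 [ 0.51  -0.345  0.06 ]] [ 0.5208929  -0.29832844  0.06      ] [np.float64(0.075), np.float64(0.067), np.float64(0.074), np.float64(0.059)]
a [-0.78338089 -0.62154193  0.        ] -141.57117762664936
up [[ 0.535 -0.146  0.08 ]
 [ 0.503 -0.19   0.08 ]
 [ 0.458 -0.157  0.08 ]
 [ 0.489 -0.112  0.08 ]] [ 0.49617734 -0.15133924  0.08      ] [np.float64(0.057), np.float64(0.055), np.float64(0.056), np.float64(0.055)] [np.float64(-36.2), np.float64(-126.2), np.float64(143.8), np.float64(55.4)]
```

Call:
apply_moves:
  plan: "0.485 -0.196 0.04 0 0 0;0.485 -0.196 0.04 0 0 0;0.485 -0.196 0.04 0 0 0;0.485 -0.196 0.04 0 0 0;0.485 -0.196 0.04 0 0 0;0.485 -0.196 0.04 0 0 0;0.485 -0.196 0.04 0 0 0;0.485 -0.196 0.04 0 0 0;0.485 -0.196 0.04 0 0 0;0.485 -0.196 0.04 0 0 0"
  gripper: 1

```text
time_s: 0.93
position: [0.4004, -0.4192, 0.202]
tcp_rot: [[0.946, 0.323, -0.001], [0.323, -0.946, 0.001], [-0.0, -0.001, -1.0]]
force: [1.6, -0.3, 0.6]
opening: 0.994
grasp_force: 0.0
```

Call:
apply_moves:
  plan: "0 0 0 0 0 -0.018;0 0 0 0 0 -0.018;0 0 0 0 0 -0.018;0 0 0 0 0.018 0;0 0 0 0 0.018 0;0 0 0 0 0.018 0;0 0 0 0 0.018 0;0 0 0 0 0.018 0;0 0 0 0 0.018 0;0 0 0 0 0.018 0"

```text
time_s: 1.77
position: [0.3994, -0.4212, 0.2031]
tcp_rot: [[0.548, 0.619, 0.562], [0.434, -0.786, 0.441], [0.715, 0.002, -0.699]]
force: [-0.2, 0.9, -0.4]
opening: 0.997
grasp_force: 0.0
```

```bash
cat >> h.py <<'E'
from scipy.spatial.transform import Rotation as R
def togo(p,M):
    s=bot.read_state(); T=s["tcp_rot"]
    print("t",round(s["time_s"],2),"q",s["joint_positions"].round(0),"pos",s["position"].round(4),"open",round(s["opening"],3),"F",s["force"].round(1),"gf",s["grasp_force"])
    print("shift/0.05:",(T.T@(np.array(p)-s["position"])/.05).round(3)," turn/360:",(R.from_matrix(T.T@M).as_rotvec()/(2*np.pi)).round(4))
def tilt(az,th):  # closing axis horizontal; tool z tilted th deg from down towards azimuth az
    c,s=np.cos(np.radians(az)),np.sin(np.radians(az))
    x=np.array([c,s,0]); y=np.array([s,-c,0]); M=np.c_[x,y,[0,0,-1]]
    return M@R.from_rotvec([0,np.radians(th),0]).as_matrix()
E
python3 -c "
from h import *
M=tilt(38.4,65); g=np.array([.4755,-.334,.03]); z=M[:,2]
togo(g-.0613*z,M); togo(g+.0187*z,M)"
```

```text
t 1.77 q [-78.  37.  91.  41.  80. -44.] pos [ 0.3994 -0.4212  0.2031] open 0.997 F [-0.2  0.9 -0.4] gf 0.0
shift/0.05: [-1.29  -0.432  2.89 ]  turn/360: [ 0.0006  0.0538 -0.    ]
t 1.77 q [-78.  37.  91.  41.  80. -44.] pos [ 0.3994 -0.4212  0.2031] open 0.997 F [-0.2  0.9 -0.4] gf 0.0
shift/0.05: [-0.759 -0.438  4.399]  turn/360: [ 0.0006  0.0538 -0.    ]
```

Call:
apply_moves:
  plan: "0 0 0 0 0.018 0;0 0 0 0 0.018 0;0 0 0 0 0.018 0;0 0 0 0 0 0;0 0 0 0 0 0"

```text
time_s: 2.18
position: [0.399, -0.4206, 0.2009]
tcp_rot: [[0.337, 0.618, 0.71], [0.261, -0.786, 0.561], [0.905, -0.004, -0.426]]
force: [0.4, 0.5, 0.6]
opening: 1.001
grasp_force: 0.0
```

```bash
python3 -c "
from h import *
M=tilt(38.4,65); g=np.array([.4755,-.334,.03]); z=M[:,2]
togo(g-.0613*z,M); togo(g+.0187*z,M)"
```

```text
t 2.18 q [-83.  45.  90.  50.  92. -53.] pos [ 0.399  -0.4206  0.2009] open 1.001 F [0.4 0.5 0.6] gf 0.0
shift/0.05: [-2.129 -0.4    2.286]  turn/360: [ 0.0003  0.0006 -0.0008]
t 2.18 q [-83.  45.  90.  50.  92. -53.] pos [ 0.399  -0.4206  0.2009] open 1.001 F [0.4 0.5 0.6] gf 0.0
shift/0.05: [-2.123 -0.403  3.886]  turn/360: [ 0.0003  0.0006 -0.0008]
```

Call:
apply_moves:
  plan: "-0.266 -0.05 0.286 0 0 0;-0.266 -0.05 0.286 0 0 0;-0.266 -0.05 0.286 0 0 0;-0.266 -0.05 0.286 0 0 0;-0.266 -0.05 0.286 0 0 0;-0.266 -0.05 0.286 0 0 0;-0.266 -0.05 0.286 0 0 0;-0.266 -0.05 0.286 0 0 0;0 0 0 0 0 0"

```text
time_s: 2.93
position: [0.4338, -0.366, 0.0565]
tcp_rot: [[0.336, 0.623, 0.707], [0.264, -0.783, 0.564], [0.904, -0.003, -0.427]]
force: [-0.3, 0.7, -0.7]
opening: 0.999
grasp_force: 0.0
```

```bash
python3 -c "
from h import *
M=tilt(38.4,65); g=np.array([.4755,-.334,.03]); z=M[:,2]
togo(g+.012*z,M)
a=capture('top')[190:310,340:480,::-1]; b=capture('side')[130:250,340:480,::-1]
cv2.imwrite('pics/p1.png',cv2.resize(np.hstack([a,b]),None,fx=2.8,fy=2.8,interpolation=2))"
```

```text
t 2.93 q [-79.  58.  96.  55.  79. -66.] pos [ 0.4338 -0.366   0.0565] open 0.999 F [-0.3  0.7 -0.7] gf 0.0
shift/0.05: [-0.028  0.021  1.416]  turn/360: [-0.0005  0.0009 -0.0003]
```

View pics/p1.png

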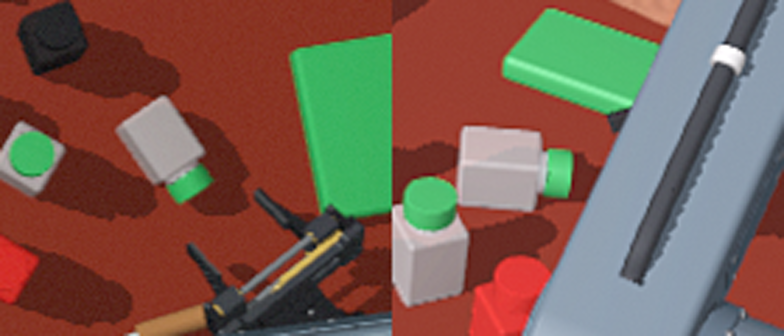

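The left half (top view) shows the open fingers at crop (195,260) and (265,200) lined up with the lid at (190,182). The weeder handle at (150,325) clears the gripper. The right half (side view) shows the jar lying at (515,168).

Call:
apply_moves:
  plan: "0 0 0.2 0 0 0;0 0 0.2 0 0 0;0 0 0.2 0 0 0;0 0 0.2 0 0 0;0 0 0.2 0 0 0;0 0 0.2 0 0 0;-0.03 0.02 0.2 0 0 0;0 0 0 0 0 0"

```text
time_s: 3.7
position: [0.4838, -0.3284, 0.0253]
tcp_rot: [[0.334, 0.621, 0.709], [0.263, -0.784, 0.563], [0.905, -0.002, -0.425]]
force: [0.1, -0.5, 0.4]
opening: 0.998
grasp_force: 0.0
```

```bash
python3 -c "
from h import *
M=tilt(38.4,65); g=np.array([.4755,-.334,.03]); z=M[:,2]
togo(g+.012*z,M)
for n in ('top','side'):
  im=capture(n)
  for c,s,_ in blobs(green(im),30):
    if s[4]<500: print(n,c,s,onz(n,c,.03)[0].round(3))
"
```

```text
t 3.7 q [-73.  61.  97.  61.  75. -68.] pos [ 0.4838 -0.3284  0.0253] open 0.998 F [ 0.1 -0.5  0.4] gf 0.0
shift/0.05: [ 0.    -0.016  0.02 ]  turn/360: [-0.0002  0.0005 -0.0003]
top [240.53092784 205.32474227] [233 198  16  16 194] [0.626 0.19  0.03 ]
top [213.63636364 208.1969697 ] [206 201  16  16 198] [0.615 0.274 0.03 ]
top [242.96315789 231.68421053] [236 224  15  16 190] [0.542 0.179 0.03 ]
top [215.80808081 234.59090909] [208 227  16  16 198] [0.531 0.264 0.03 ]
top [351.05319149 244.63297872] [344 237  15  16 188] [ 0.507 -0.16   0.03 ]
top [407.48113208 255.54716981] [400 249  16  13 106] [ 0.476 -0.336  0.03 ]
side [546.42857143 149.91517857] [536 124  19  47 448] [ 0.247 -0.806  0.03 ]
side [397.45945946 160.65945946] [380 152  36  18 185] [ 0.557 -0.449  0.03 ]
side [399.08208955 190.93283582] [395 183   9  17 134] [ 0.475 -0.338  0.03 ]
side [353.10752688 202.49462366] [344 194  19  18 279] [ 0.54  -0.214  0.03 ]
side [222.1027027 251.8      ] [212 242  21  21 370] [0.667 0.141 0.03 ]
side [249.76030928 267.47680412] [239 257  22  22 388] [0.58 0.13 0.03]
side [196.67475728 274.6092233 ] [186 264  22  23 412] [0.656 0.228 0.03 ]
side [224.9744186  291.88604651] [214 281  23  23 430] [0.569 0.217 0.03 ]
```

Nothing was touched on the way in. Next I close and lift a little.

Call:
apply_moves:
  plan: "0 0 0 0 0 0;0 0 0 0 0 0;0 0 0 0 0 0;0 0 0 0 0 0;0 0 0 0 0 0;0 0 0 0 0 0;0 0 0 0 0 0;0 0 0 0 0 0"
  gripper: -1

```text
time_s: 4.47
position: [0.4828, -0.3307, 0.0265]
tcp_rot: [[0.334, 0.619, 0.71], [0.264, -0.785, 0.56], [0.905, 0.0, -0.426]]
force: [-2.1, -0.9, 1.3]
opening: 0.542
grasp_force: 29.9
```

Call:
apply_moves:
  plan: "0.15 0 -0.07 0 0 0;0.27 0 -0.127 0 0 0;0.27 0 -0.127 0 0 0;0.27 0 -0.127 0 0 0;0.27 0 -0.127 0 0 0;0.27 0 -0.127 0 0 0;0.27 0 -0.127 0 0 0;0.27 0 -0.127 0 0 0;0.27 0 -0.127 0 0 0;0.27 0 -0.127 0 0 0"

```text
time_s: 5.3
position: [0.4826, -0.3302, 0.1697]
tcp_rot: [[0.335, 0.62, 0.71], [0.264, -0.785, 0.561], [0.904, -0.0, -0.427]]
force: [0.1, -0.3, -1.5]
opening: 0.551
grasp_force: 29.8
```

Call:
apply_moves:
  plan: "0.27 0 -0.127 0 0 0;0 0 0 0 -0.015 0;0 0 0 0 -0.015 0;0 0 0 0 -0.015 0;0 0 0 0 -0.015 0;0 0 0 0 -0.015 0;0 0 0 0 -0.015 0;0 0 0 0 -0.015 0;0 0 0 0 -0.015 0;0 0 0 0 -0.015 0"

```text
time_s: 6.13
position: [0.4822, -0.3301, 0.1847]
tcp_rot: [[0.755, 0.619, 0.216], [0.596, -0.785, 0.17], [0.274, 0.0, -0.962]]
force: [-0.1, 1.0, -2.9]
opening: 0.545
grasp_force: 29.8
```

```bash
python3 -c "
from h import *
togo([.47,-.34,.15],tilt(38.4,-25))
a=capture('top')[130:330,320:500,::-1]; b=capture('side')[80:280,320:500,::-1]
cv2.imwrite('pics/p2.png',cv2.resize(np.hstack([a,b]),None,fx=2.2,fy=2.2,interpolation=2))"
```

```text
t 6.13 q [-54.  29.  94.  19.  59. -12.] pos [ 0.4822 -0.3301  0.1847] open 0.545 F [-0.1  1.  -2.9] gf 29.76411988860491
shift/0.05: [-0.493  0.004  0.581]  turn/360: [ 0.     -0.1137 -0.0004]
```

View pics/p2.png

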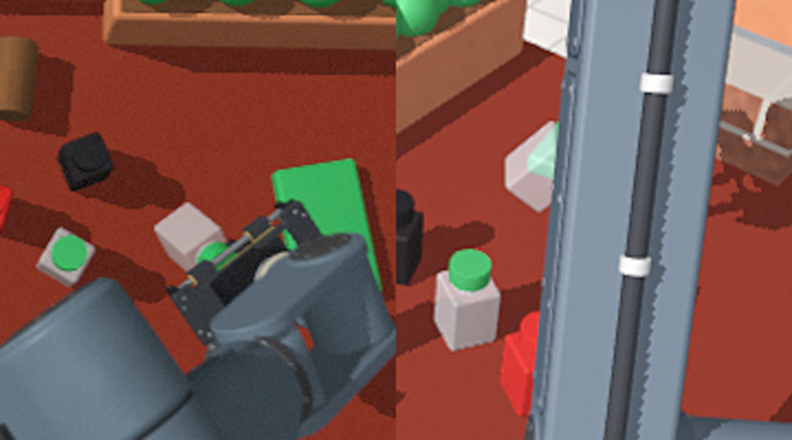

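The jar (top crop (190,235), side crop (530,165)) turns with the tool and stays level with the grip. Now I finish the turn.

Call:
apply_moves:
  plan: "0 0 0 0 -0.0142 0;0 0 0 0 -0.0142 0;0 0 0 0 -0.0142 0;0 0 0 0 -0.0142 0;0 0 0 0 -0.0142 0;0 0 0 0 -0.0142 0;0 0 0 0 -0.0142 0;0 0 0 0 -0.0143 0;0 0 0 0 0 0;0 0 0 0 0 0"

```text
time_s: 7.07
position: [0.4822, -0.3293, 0.1821]
tcp_rot: [[0.712, 0.62, -0.33], [0.565, -0.785, -0.254], [-0.416, -0.005, -0.909]]
force: [0.1, -0.7, -2.2]
opening: 0.547
grasp_force: 29.8
```

```bash
python3 -c "
from h import *
togo([.48,-.33,.092],tilt(38.4,-25))
a=capture('top')[130:330,320:500,::-1]; b=capture('side')[80:280,320:500,::-1]
cv2.imwrite('pics/p3.png',cv2.resize(np.hstack([a,b]),None,fx=2.2,fy=2.2,interpolation=2))"
```

```text
t 7.07 q [-33.  35.  84. -25.  71.  29.] pos [ 0.4822 -0.3293  0.1821] open 0.547 F [ 0.1 -0.7 -2.2] gf 29.79648207416176
shift/0.05: [ 0.712 -0.007  1.657]  turn/360: [-0.0009 -0.0011  0.0001]
```

View pics/p3.png

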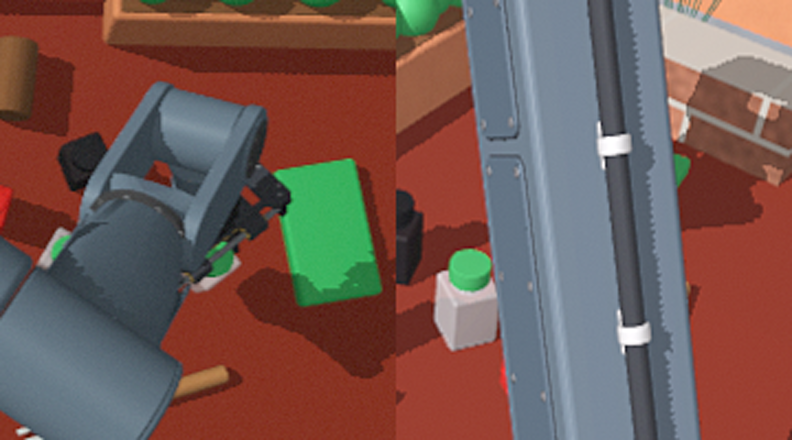

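The top view shows the jar hanging near upright, with its body at crop (215,275) under the lid at (220,258). The side view is blocked by the arm. I lower gently, watching the force.

Call:
apply_moves:
  plan: "0.083 0 0.182 0 0 0;0.083 0 0.182 0 0 0;0.083 0 0.182 0 0 0;0.083 0 0.182 0 0 0;0.083 0 0.182 0 0 0;0.083 0 0.182 0 0 0;0.083 0 0.182 0 0 0;0.066 0 0.145 0 0 0;0 0 0 0 0 0"

```text
time_s: 7.92
position: [0.4817, -0.33, 0.1037]
tcp_rot: [[0.712, 0.619, -0.331], [0.564, -0.785, -0.257], [-0.419, -0.004, -0.908]]
force: [-1.3, 0.8, -2.1]
opening: 0.547
grasp_force: 29.8
```

Call:
apply_moves:
  plan: "0.017 0 0.036 0 0 0;0.017 0 0.036 0 0 0;0.017 0 0.036 0 0 0;0 0 0 0 0 0"

```text
time_s: 8.25
position: [0.4828, -0.3308, 0.1]
tcp_rot: [[0.713, 0.62, -0.328], [0.563, -0.785, -0.259], [-0.418, 0.0, -0.908]]
force: [-0.3, 0.3, -1.4]
opening: 0.542
grasp_force: 29.8
```

Call:
apply_moves:
  plan: "0.017 0 0.036 0 0 0;0.017 0 0.036 0 0 0;0.017 0 0.036 0 0 0;0 0 0 0 0 0"

```text
time_s: 8.58
position: [0.4825, -0.3305, 0.0936]
tcp_rot: [[0.713, 0.619, -0.329], [0.563, -0.785, -0.259], [-0.418, -0.001, -0.908]]
force: [0.3, -0.1, -2.3]
opening: 0.546
grasp_force: 29.8
```

Call:
apply_moves:
  plan: "0.017 0 0.036 0 0 0;0.017 0 0.036 0 0 0;0 0 0 0 0 0"

```text
time_s: 8.83
position: [0.4827, -0.3312, 0.0906]
tcp_rot: [[0.712, 0.62, -0.329], [0.562, -0.785, -0.26], [-0.42, 0.0, -0.908]]
force: [-0.6, 1.4, 2.0]
opening: 0.547
grasp_force: 29.8
```

Call:
apply_moves:
  plan: "0.009 0 0.018 0 0 0;0.009 0 0.018 0 0 0;0 0 0 0 0 0"

```text
time_s: 9.08
position: [0.483, -0.3317, 0.0902]
tcp_rot: [[0.713, 0.62, -0.329], [0.562, -0.785, -0.262], [-0.42, 0.002, -0.907]]
force: [-0.8, -0.6, 9.3]
opening: 0.548
grasp_force: 29.8
```

Call:
apply_moves:
  plan: "0.009 0 0.018 0 0 0;0 0 0 0 0 0"

```text
time_s: 9.25
position: [0.4835, -0.3322, 0.0898]
tcp_rot: [[0.713, 0.62, -0.328], [0.561, -0.785, -0.263], [-0.42, 0.004, -0.907]]
force: [0.3, -0.8, 10.0]
opening: 0.547
grasp_force: 29.9
```

Call:
apply_moves:
  plan: "0 0 0 0 0 0;0 0 0 0 0 0;0 0 0 0 0 0;0 0 0 0 0 0;0 0 0 0 0 0;0 0 0 0 0 0;0 0 0 0 0 0"
  gripper: 1

```text
time_s: 9.83
position: [0.4827, -0.3304, 0.0866]
tcp_rot: [[0.713, 0.619, -0.329], [0.563, -0.785, -0.259], [-0.418, -0.001, -0.908]]
force: [0.7, -0.4, -0.1]
opening: 0.96
grasp_force: 0.0
```

Call:
apply_moves:
  plan: "0 0 -0.1 0 0 0;0 0 -0.2 0 0 0;0 0 -0.3 0 0 0;0 0 -0.3 0 0 0;0 0 -0.3 0 0 0;0 0 -0.3 0 0 0;0 0 -0.3 0 0 0;0 0 -0.3 0 0 0;0 0 -0.3 0 0 0;0 0 0 0 0 0"

```text
time_s: 10.67
position: [0.5251, -0.2996, 0.1998]
tcp_rot: [[0.715, 0.621, -0.322], [0.562, -0.784, -0.263], [-0.416, 0.007, -0.91]]
force: [1.2, -0.9, 0.3]
opening: 0.999
grasp_force: 0.0
```

Call:
apply_moves:
  plan: "0 0 0 0 0.0175 0;0 0 0 0 0.0175 0;0 0 0 0 0.0175 0;0 0 0 0 0.0175 0;0 0 0 0 0 0;0 0 0 0 0 0"

```text
time_s: 11.17
position: [0.5209, -0.3005, 0.196]
tcp_rot: [[0.787, 0.617, 0.005], [0.617, -0.787, 0.004], [0.006, -0.001, -1.0]]
force: [-0.7, -0.1, -0.5]
opening: 1.003
grasp_force: 0.0
```

```bash
python3 -c "
from h import *
togo([.4975,-.152,.2],tilt(36,0))
for n in ('top','side'):
  im=capture(n); cv2.imwrite(f'pics/{n}4.png',im[:,:,::-1])
  for c,s,_ in blobs(green(im),30):
    if s[4]<500: print(n,c.round(1),s,onz(n,c,.11)[0].round(3))
a=cv2.imread('pics/top4.png')[130:330,320:500]; b=cv2.imread('pics/side4.png')[80:280,320:500]
cv2.imwrite('pics/p4.png',cv2.resize(np.hstack([a,b]),None,fx=2.2,fy=2.2,interpolation=2))"
```

```text
t 11.17 q [-41.  30.  87.   0.  63.  11.] pos [ 0.5209 -0.3005  0.196 ] open 1.003 F [-0.7 -0.1 -0.5] gf 0.0
shift/0.05: [ 1.464 -2.626 -0.069]  turn/360: [-0.0001 -0.001   0.0058]
top [240.6 205.3] [233 198  16  16 195] [0.611 0.177 0.11 ]
top [213.6 208.2] [206 201  16  16 199] [0.6   0.257 0.11 ]
top [243.  231.7] [236 224  15  16 190] [0.532 0.167 0.11 ]
top [215.8 234.6] [208 227  16  16 199] [0.521 0.247 0.11 ]
top [351.  244.7] [344 237  15  16 188] [ 0.499 -0.152  0.11 ]
side [353.1 202.5] [344 194  19  18 280] [ 0.49  -0.142  0.11 ]
side [222.1 251.8] [212 242  21  21 370] [0.605 0.181 0.11 ]
side [249.8 267.5] [239 257  22  22 388] [0.526 0.171 0.11 ]
side [196.7 274.6] [186 264  22  23 411] [0.595 0.26  0.11 ]
side [225.  291.9] [214 281  23  23 430] [0.516 0.25  0.11 ]
```

View pics/p4.png

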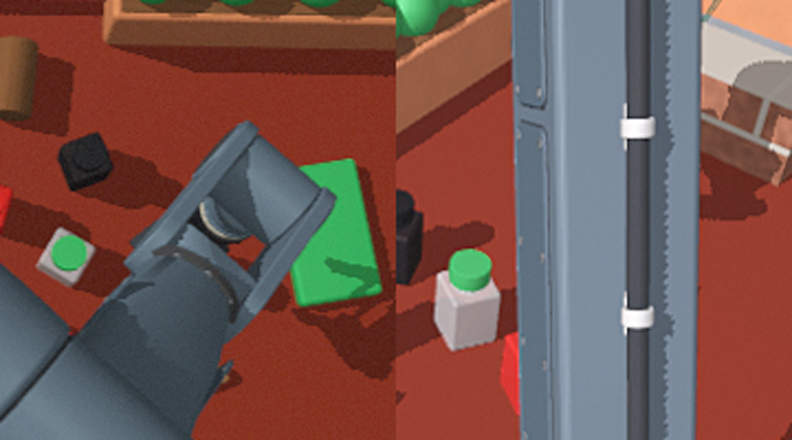

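The upright spare is untouched at top crop (70,252), and the arm hides the stood-up jar for now. I move over the upright spare.

Call:
apply_moves:
  plan: "0.146 -0.263 0 0 0 0;0.146 -0.263 0 0 0 0;0.146 -0.263 0 0 0 0;0.146 -0.263 0 0 0 0;0.146 -0.263 0 0 0 0;0.146 -0.263 0 0 0 0;0.146 -0.263 0 0 0 0;0.146 -0.263 0 0 0 0;0.146 -0.263 0 0 0 0;0.146 -0.263 0 0 0 0"

```text
time_s: 12.1
position: [0.4978, -0.1496, 0.1967]
tcp_rot: [[0.785, 0.619, 0.007], [0.619, -0.785, 0.005], [0.008, 0.0, -1.0]]
force: [-0.6, -0.4, -0.2]
opening: 0.997
grasp_force: 0.0
```

```bash
python3 -c "
from h import *
import time
togo([.4975,-.152,.085],tilt(38.1,0))
for n in ('top','side'):
  im=capture(n); cv2.imwrite(f'pics/{n}5.png',im[:,:,::-1])
  for c,s,_ in blobs(green(im),30):
    if s[4]<500 and c[0]>300: print(n,c.round(1),s,onz(n,c,.11)[0].round(3))
a=cv2.imread('pics/top5.png')[130:330,320:500]; b=cv2.imread('pics/side5.png')[80:280,320:500]
cv2.imwrite('pics/p5.png',cv2.resize(np.hstack([a,b]),None,fx=2.2,fy=2.2,interpolation=2))"
```

```text
t 12.1 q [-29.  24.  99.   1.  57.  22.] pos [ 0.4978 -0.1496  0.1967] open 0.997 F [-0.6 -0.4 -0.2] gf 0.0
shift/0.05: [-0.053  0.033  2.233]  turn/360: [ 0.     -0.0013  0.0005]
top [411.3 249.1] [404 242  16  15 196] [ 0.489 -0.331  0.11 ]
side [353.1 202.5] [344 194  19  18 280] [ 0.49  -0.142  0.11 ]
```

View pics/p5.png

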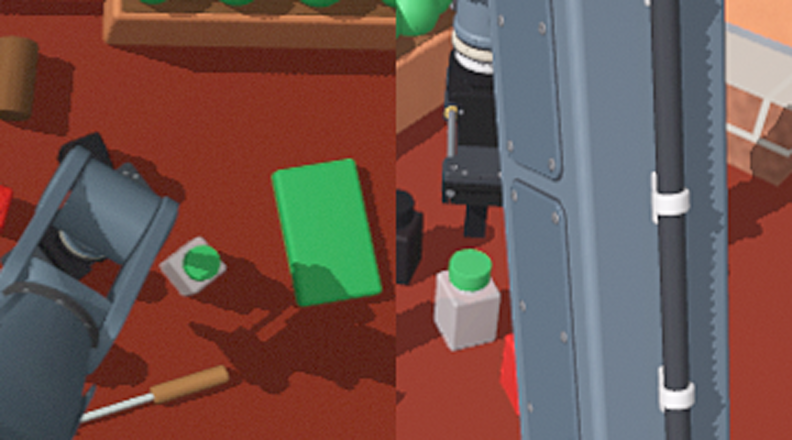

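The stood-up jar is upright with its lid at top crop (202,262), at (0.489,-0.331). The side view shows a finger hanging above the spare's lid at (470,270). I descend and grip.

Call:
apply_moves:
  plan: "-0.05 0.03 0.2 0 -0.0013 0;0 0 0.3 0 0 0;0 0 0.3 0 0 0;0 0 0.3 0 0 0;0 0 0.3 0 0 0;0 0 0.3 0 0 0;0 0 0.25 0 0 0;0 0 0.2 0 0 0;0 0 0.08 0 0 0;0 0 0 0 0 0"

```text
time_s: 13.03
position: [0.4967, -0.1541, 0.0837]
tcp_rot: [[0.785, 0.619, -0.002], [0.619, -0.785, 0.001], [-0.001, -0.002, -1.0]]
force: [0.6, -0.5, 0.1]
opening: 0.995
grasp_force: 0.0
```

Call:
apply_moves:
  plan: "0 0 0 0 0 0;0 0 0 0 0 0;0 0 0 0 0 0;0 0 0 0 0 0;0 0 0 0 0 0;0 0 0 0 0 0;0 0 0 0 0 0"
  gripper: -1

```text
time_s: 13.62
position: [0.4972, -0.1538, 0.0853]
tcp_rot: [[0.785, 0.62, 0.0], [0.62, -0.785, -0.0], [0.0, 0.0, -1.0]]
force: [-0.6, 0.2, 0.6]
opening: 0.559
grasp_force: 0.1
```

Call:
apply_moves:
  plan: "0 0 -0.05 0 0 0;0 0 -0.2 0 0 0;0 0 -0.4 0 0 0;0 0 -0.4 0 0 0;0 0 -0.4 0 0 0;0 0 -0.4 0 0 0;0 0 -0.4 0 0 0;0 0 -0.2 0 0 0;0 0 0 0 0 0"

```text
time_s: 14.37
position: [0.4985, -0.1544, 0.2101]
tcp_rot: [[0.785, 0.62, 0.005], [0.62, -0.785, -0.003], [0.002, 0.005, -1.0]]
force: [-0.1, 0.1, -2.9]
opening: 0.542
grasp_force: 30.0
```

```bash
python3 -c "
from h import *
togo([.539,.086,.22],tilt(38.1+43.2,0))
togo([.618,.096,.22],tilt(38.1+43.2,0))"
```

```text
t 14.37 q [-29.  23.  98.   0.  59.  22.] pos [ 0.4985 -0.1544  0.2101] open 0.542 F [-0.1  0.1 -2.9] gf 30.000277678482234
shift/0.05: [ 3.616 -3.27  -0.207]  turn/360: [ 0.0009 -0.     -0.1195]
t 14.37 q [-29.  23.  98.   0.  59.  22.] pos [ 0.4985 -0.1544  0.2101] open 0.542 F [-0.1  0.1 -2.9] gf 30.000277678482234
shift/0.05: [ 4.98  -2.448 -0.2  ]  turn/360: [ 0.0009 -0.     -0.1195]
```

Call:
apply_moves:
  plan: "0 0 -0.1 0 0 -0.015;0 0 -0.1 0 0 -0.015;0 0 -0.1 0 0 -0.015;0 0 -0.1 0 0 -0.015;0 0 0 0 0 -0.015;0 0 0 0 0 -0.015;0 0 0 0 0 -0.015;0 0 0 0 0 -0.0145;0 0 0 0 0 0"

```text
time_s: 15.12
position: [0.4961, -0.1532, 0.2261]
tcp_rot: [[0.15, 0.989, -0.003], [0.989, -0.15, 0.002], [0.001, -0.003, -1.0]]
force: [-0.1, -0.3, -2.6]
opening: 0.548
grasp_force: 30.0
```

```bash
python3 -c "
from h import *
togo([.618,.096,.23],tilt(38.1+43.2,0))"
```

```text
t 15.12 q [-30.  22.  97.  -0.  61. -21.] pos [ 0.4961 -0.1532  0.2261] open 0.548 F [-0.1 -0.3 -2.6] gf 29.99865246936679
shift/0.05: [ 5.293  1.663 -0.077]  turn/360: [-0.0005 -0.0002  0.0002]
```

Call:
apply_moves:
  plan: "0.2 0.063 0 0 0 0;0.45 0.141 0 0 0 0;0.45 0.141 0 0 0 0;0.45 0.141 0 0 0 0;0.45 0.141 0 0 0 0;0.45 0.141 0 0 0 0;0.45 0.141 0 0 0 0;0.45 0.141 0 0 0 0;0.45 0.141 0 0 0 0;0.45 0.141 0 0 0 0"

```text
time_s: 15.95
position: [0.595, 0.0484, 0.2267]
tcp_rot: [[0.153, 0.988, -0.002], [0.988, -0.153, 0.001], [0.0, -0.002, -1.0]]
force: [0.2, -0.6, -3.2]
opening: 0.543
grasp_force: 30.0
```

Call:
apply_moves:
  plan: "0.35 0.11 0 0 0 0;0.35 0.11 0 0 0 0;0.2 0.066 0 0 0 0;0.143 0.045 0 0 0 0;0 0 0 0 0 0;0 0 0 0 0 0"

```text
time_s: 16.45
position: [0.6189, 0.0952, 0.2271]
tcp_rot: [[0.151, 0.988, -0.001], [0.988, -0.151, -0.001], [-0.001, -0.001, -1.0]]
force: [0.3, -0.5, -3.3]
opening: 0.544
grasp_force: 30.0
```

```bash
python3 -c "
from h import *
togo([.618,.096,.17],tilt(38.1+43.2,0))
for n in ('top','side'):
  im=capture(n); cv2.imwrite(f'pics/{n}6.png',im[:,:,::-1])
a=cv2.imread('pics/top6.png')[150:290,180:330]; b=cv2.imread('pics/side6.png')[190:330,165:315]
cv2.imwrite('pics/p6.png',cv2.resize(np.hstack([a,b]),None,fx=2.6,fy=2.6,interpolation=2))"
```

```text
t 16.45 q [-1. 30. 82. -0. 68.  7.] pos [0.6189 0.0952 0.2271] open 0.544 F [ 0.3 -0.5 -3.3] gf 30.00022551510483
shift/0.05: [ 0.015 -0.018  1.141]  turn/360: [-0.0002  0.0001 -0.    ]
```

View pics/p6.png

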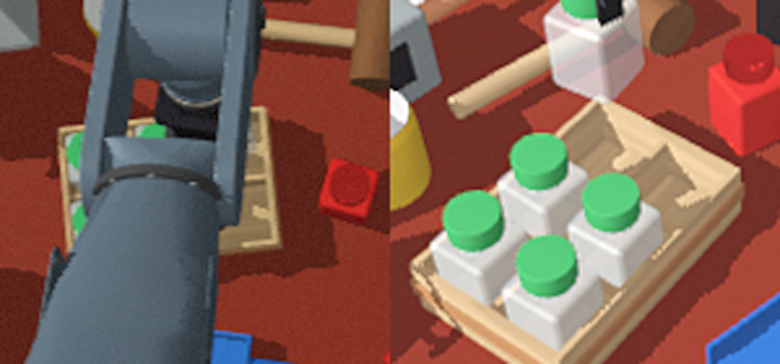

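The side view shows the held jar at (595,55), upright and turned like the jars in the crate, above the empty far pocket at (590,140). I lower it.

Call:
apply_moves:
  plan: "0.015 -0.018 0.15 0 0 0;0 0 0.25 0 0 0;0 0 0.25 0 0 0;0 0 0.25 0 0 0;0 0 0.25 0 0 0;0 0 0.2 0 0 0;0 0 0.1 0 0 0;0 0 0 0 0 0"

```text
time_s: 17.22
position: [0.6175, 0.0957, 0.1535]
tcp_rot: [[0.152, 0.988, -0.003], [0.988, -0.152, 0.0], [-0.0, -0.003, -1.0]]
force: [-0.3, 0.4, -3.4]
opening: 0.547
grasp_force: 30.0
```

Call:
apply_moves:
  plan: "0 0 0.06 0 0 0;0 0 0.06 0 0 0;0 0 0.06 0 0 0;0 0 0.06 0 0 0;0 0 0.06 0 0 0;0 0 0 0 0 0"

```text
time_s: 17.72
position: [0.6181, 0.0962, 0.1394]
tcp_rot: [[0.151, 0.989, -0.001], [0.989, -0.151, 0.0], [-0.0, -0.001, -1.0]]
force: [0.1, 1.2, -3.3]
opening: 0.542
grasp_force: 30.0
```

Now 6 mm inside the rim with no contact, so I continue down to 0.096.

Call:
apply_moves:
  plan: "0 0 0.1 0 0 0;0 0 0.1 0 0 0;0 0 0.1 0 0 0;0 0 0.1 0 0 0;0 0 0.1 0 0 0;0 0 0.1 0 0 0;0 0 0.1 0 0 0;0 0 0.1 0 0 0;0 0 0 0 0 0"

```text
time_s: 18.47
position: [0.6177, 0.0961, 0.0987]
tcp_rot: [[0.151, 0.988, -0.002], [0.988, -0.151, 0.0], [-0.0, -0.002, -1.0]]
force: [-0.7, -0.3, -4.1]
opening: 0.543
grasp_force: 30.0
```

Call:
apply_moves:
  plan: "0 0 0.04 0 0 0;0 0 0.04 0 0 0;0 0 0.03 0 0 0;0 0 0 0 0 0"

```text
time_s: 18.8
position: [0.6185, 0.0962, 0.0944]
tcp_rot: [[0.151, 0.988, -0.0], [0.988, -0.151, 0.0], [-0.0, -0.0, -1.0]]
force: [-0.1, -0.9, -4.2]
opening: 0.545
grasp_force: 30.0
```

Call:
apply_moves:
  plan: "0 0 0.03 0 0 0;0 0 0.03 0 0 0;0 0 0 0 0 0"

```text
time_s: 19.05
position: [0.6186, 0.0962, 0.0914]
tcp_rot: [[0.151, 0.988, 0.0], [0.988, -0.151, 0.0], [0.0, 0.0, -1.0]]
force: [-0.8, -0.4, -2.9]
opening: 0.55
grasp_force: 30.0
```

Call:
apply_moves:
  plan: "0 0 0.02 0 0 0;0 0 0 0 0 0"

```text
time_s: 19.22
position: [0.6186, 0.0962, 0.0913]
tcp_rot: [[0.151, 0.989, 0.0], [0.989, -0.151, -0.0], [-0.0, 0.0, -1.0]]
force: [-1.7, -0.5, 1.6]
opening: 0.546
grasp_force: 30.0
```

Call:
apply_moves:
  plan: "0 0 0 0 0 0;0 0 0 0 0 0;0 0 0 0 0 0;0 0 0 0 0 0;0 0 0 0 0 0"
  gripper: 0.5

```text
time_s: 19.63
position: [0.6188, 0.0962, 0.0905]
tcp_rot: [[0.151, 0.988, 0.0], [0.988, -0.151, 0.0], [0.0, 0.0, -1.0]]
force: [-0.4, -0.1, -0.9]
opening: 0.74
grasp_force: 0.0
```

Call:
apply_moves:
  plan: "0 0 -0.1 0 0 0;0 0 -0.2 0 0 0;0 0 -0.3 0 0 0;0 0 -0.4 0 0 0;0 0 -0.4 0 0 0;0 0 -0.4 0 0 0;0 0 -0.4 0 0 0;0 0 0 0 0 0"

```text
time_s: 20.3
position: [0.6217, 0.0962, 0.2061]
tcp_rot: [[0.151, 0.988, 0.01], [0.989, -0.151, -0.0], [0.001, 0.01, -1.0]]
force: [0.8, -0.3, 0.3]
opening: 0.752
grasp_force: 0.0
```

```bash
python3 -c "
from h import *
im=capture('side')
for c,s,_ in blobs(green(im),30):
    if s[4]<500 and c[0]<330: print('side',c.round(1),s,onz('side',c,.116)[0].round(3))
im=cv2.imread('pics/top5.png')[:,:,::-1].copy()
g=[(c,l) for c,s,l in blobs(green(im),100) if 400<c[0]<420][0]
m=np.zeros(im.shape[:2],bool); m[235:268,390:426]=1
l=((white(im)&m)|g[1]).astype(np.uint8)
ct=max(cv2.findContours(l,0,1)[0],key=cv2.contourArea)
# hull polygon, yaw via top-face corners
ap=cv2.approxPolyDP(cv2.convexHull(ct),3,True)[:,0]; print(ap.tolist(),cv2.minAreaRect(ct)); W=onz('top',ap,.08); print(W.round(3))
cv2.imwrite('pics/crop7.png',cv2.resize(im[230:272,385:430,::-1],None,fx=12,fy=12,interpolation=2))
togo([.489,-.331,.2],tilt(38.1,0))"
```

```text
side [246.1 230.8] [237 221  19  20 323] [0.609 0.105 0.116]
side [222.  251.8] [212 242  21  21 363] [0.6   0.185 0.116]
side [249.8 267.5] [239 257  22  22 382] [0.522 0.175 0.116]
side [196.7 274.7] [186 264  22  23 408] [0.591 0.263 0.116]
side [225.  291.9] [214 281  23  23 429] [0.512 0.253 0.116]
[[411, 238], [422, 252], [403, 263], [394, 249]] ((407.78460693359375, 250.72308349609375), (19.821510314941406, 23.50515365600586), 52.12501525878906)
[[ 0.526 -0.337  0.08 ]
 [ 0.484 -0.37   0.08 ]
 [ 0.449 -0.312  0.08 ]
 [ 0.491 -0.285  0.08 ]]
t 20.35 q [-1. 31. 83.  0. 65.  7.] pos [0.6205 0.0962 0.2039] open 0.751 F [-1.2 -0.2 -1. ] gf 0.0
shift/0.05: [-8.843 -1.309  0.061]  turn/360: [ 0.001  -0.0006  0.12  ]
```

View pics/crop7.png

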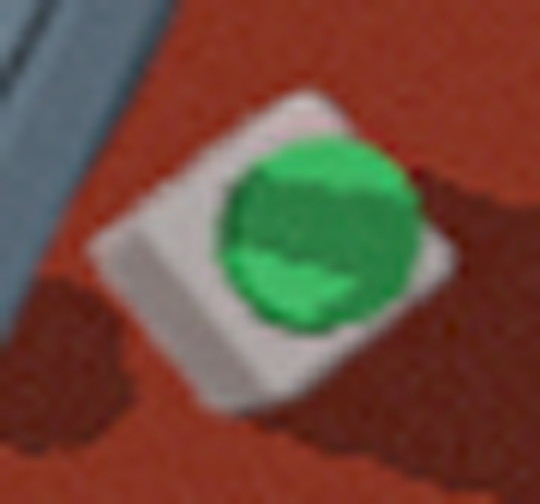

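The crop shows the stood-up jar square on, with top-face corners at (312,90), (455,262), (283,400), (142,230) and the lid centre at (320,235). Its yaw is about 38.6 degrees. The jar placed in the crate sits on the grid.

Call:
apply_moves:
  plan: "-0.3 -0.044 0 0 0 0;-0.6 -0.089 0 0 0 0;-0.75 -0.111 0 0 0 0;-0.75 -0.111 0 0 0 0;-0.75 -0.111 0 0 0 0;-0.75 -0.111 0 0 0 0;-0.75 -0.111 0 0 0 0;-0.75 -0.111 0 0 0 0;-0.75 -0.111 0 0 0 0;-0.75 -0.111 0 0 0 0"
  gripper: 1

```text
time_s: 21.18
position: [0.5134, -0.2388, 0.199]
tcp_rot: [[0.152, 0.988, -0.003], [0.988, -0.152, 0.002], [0.001, -0.003, -1.0]]
force: [1.4, 1.1, -1.1]
opening: 0.998
grasp_force: 0.0
```

Call:
apply_moves:
  plan: "-0.75 -0.111 0 0 0 0;-0.6 -0.089 0 0 0 0;-0.4 -0.06 0 0 0 0;-0.2 -0.03 0 0 0 0;0 0 0 0 0 0;0 0 0 0 0 0"

```text
time_s: 21.68
position: [0.4859, -0.3307, 0.1995]
tcp_rot: [[0.152, 0.988, -0.002], [0.988, -0.152, 0.002], [0.002, -0.002, -1.0]]
force: [-0.0, 0.1, 0.4]
opening: 1.0
grasp_force: 0.0
```

```bash
python3 -c "
from h import *
togo([.489,-.331,.085],tilt(81.3,0))"
```

```text
t 21.68 q [-45.  29.  89.   0.  62. -36.] pos [ 0.4859 -0.3307  0.1995] open 1.0 F [-0.   0.1  0.4] gf 0.0
shift/0.05: [-2.00e-03  6.70e-02  2.29e+00]  turn/360: [-0.0003 -0.0003 -0.0002]
```

Call:
apply_moves:
  plan: "0 0.035 0.2 0 0 0;0 0 0.3 0 0 0;0 0 0.3 0 0 0;0 0 0.3 0 0 0;0 0 0.3 0 0 0;0 0 0.3 0 0 0;0 0 0.3 0 0 0;0 0 0.2 0 0 0;0 0 0.08 0 0 0;0 0 0 0 0 0"

```text
time_s: 22.52
position: [0.4883, -0.33, 0.0852]
tcp_rot: [[0.15, 0.989, -0.002], [0.989, -0.15, 0.002], [0.002, -0.002, -1.0]]
force: [1.2, -0.5, -0.1]
opening: 1.003
grasp_force: 0.0
```

Call:
apply_moves:
  plan: "0 0 0 0 0 0;0 0 0 0 0 0;0 0 0 0 0 0;0 0 0 0 0 0;0 0 0 0 0 0;0 0 0 0 0 0;0 0 0 0 0 0;0 0 0 0 0 0"
  gripper: -1

```text
time_s: 23.18
position: [0.4885, -0.3317, 0.0867]
tcp_rot: [[0.151, 0.988, -0.0], [0.988, -0.151, -0.0], [-0.0, -0.0, -1.0]]
force: [-0.4, -0.5, 0.8]
opening: 0.544
grasp_force: 30.0
```

Call:
apply_moves:
  plan: "0 0 -0.05 0 0 0;0 0 -0.2 0 0 0;0 0 -0.4 0 0 0;0 0 -0.4 0 0 0;0 0 -0.4 0 0 0;0 0 -0.4 0 0 0;0 0 -0.4 0 0 0;0 0 -0.4 0 0 0;0 0 -0.2 0 0 0;0 0 0 0 0 0"

```text
time_s: 24.02
position: [0.4898, -0.3327, 0.232]
tcp_rot: [[0.151, 0.988, 0.004], [0.988, -0.151, -0.004], [-0.004, 0.005, -1.0]]
force: [0.6, -0.7, -2.0]
opening: 0.541
grasp_force: 30.0
```

Call:
apply_moves:
  plan: "0 0 0 0 0 0.0145;0 0 0 0 0 0.0145;0 0 0 0 0 0.0145;0 0 0 0 0 0.0145;0 0 0 0 0 0.0145;0 0 0 0 0 0.0145;0 0 0 0 0 0;0 0 0 0 0 0"

```text
time_s: 24.68
position: [0.488, -0.331, 0.2278]
tcp_rot: [[0.641, 0.767, -0.002], [0.767, -0.641, 0.002], [0.0, -0.002, -1.0]]
force: [0.2, 0.0, -2.0]
opening: 0.544
grasp_force: 30.0
```

```bash
python3 -c "
from h import *
togo([.5395,.0865,.23],tilt(81.3-31.5,0))
im=capture('top')
"
```

```text
t 24.68 q [-45.  27.  87.  -0.  66.  -5.] pos [ 0.488  -0.331   0.2278] open 0.544 F [ 0.2  0.  -2. ] gf 29.998477664776146
shift/0.05: [ 7.068 -4.565 -0.031]  turn/360: [-0.0004 -0.      0.0009]
```

Call:
apply_moves:
  plan: "0.212 -0.137 0 0 0 0.0009;0.389 -0.251 0 0 0 0;0.389 -0.251 0 0 0 0;0.389 -0.251 0 0 0 0;0.389 -0.251 0 0 0 0;0.389 -0.251 0 0 0 0;0.389 -0.251 0 0 0 0;0.389 -0.251 0 0 0 0;0.389 -0.251 0 0 0 0;0.389 -0.251 0 0 0 0"

```text
time_s: 25.57
position: [0.5169, -0.1103, 0.229]
tcp_rot: [[0.646, 0.763, -0.0], [0.763, -0.646, 0.001], [0.0, -0.001, -1.0]]
force: [-0.2, 1.0, -2.3]
opening: 0.545
grasp_force: 30.0
```

Call:
apply_moves:
  plan: "0.389 -0.251 0 0 0 0;0.389 -0.251 0 0 0 0;0.389 -0.251 0 0 0 0;0.389 -0.251 0 0 0 0;0.389 -0.251 0 0 0 0;0.389 -0.251 0 0 0 0;0.389 -0.251 0 0 0 0;0.212 -0.137 0 0 0 0;0.212 -0.137 0 0 0 0;0.212 -0.137 0 0 0 0"

```text
time_s: 26.4
position: [0.5432, 0.0866, 0.229]
tcp_rot: [[0.647, 0.763, -0.0], [0.763, -0.647, -0.0], [-0.0, -0.0, -1.0]]
force: [-0.2, -0.2, -1.3]
opening: 0.545
grasp_force: 30.0
```

Call:
apply_moves:
  plan: "0 0 0 0 0 0;0 0 0 0 0 0;0 0 0 0 0 0"

```text
time_s: 26.65
position: [0.5434, 0.085, 0.2289]
tcp_rot: [[0.648, 0.762, -0.0], [0.762, -0.648, -0.001], [-0.001, 0.0, -1.0]]
force: [-0.1, 0.8, -2.8]
opening: 0.545
grasp_force: 30.0
```

```bash
python3 -c "
from h import *
togo([.5395,.0865,.155],tilt(81.3-31.5,0))
im=capture('side'); cv2.imwrite('pics/p8.png',cv2.resize(im[150:350,150:350,::-1],None,fx=2.9,fy=2.9,interpolation=2))
"
```

```text
t 26.65 q [-3. 24. 92. -0. 64. 38.] pos [0.5434 0.085  0.2289] open 0.545 F [-0.1  0.8 -2.8] gf 29.998633163049817
shift/0.05: [-0.027 -0.08   1.479]  turn/360: [ 0.      0.0001 -0.0005]
```

View pics/p8.png

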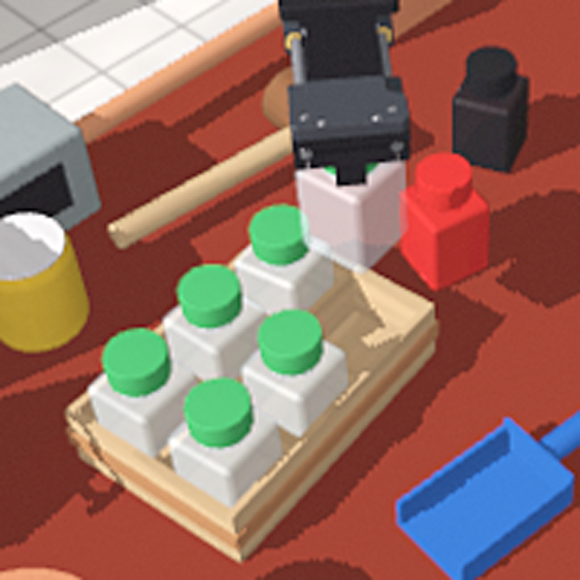

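The side view shows the held jar at (350,215), upright and turned like the crate jars, next to the last empty pocket at (350,340) once lowered. All five other jars stand in line.

Call:
apply_moves:
  plan: "-0.027 -0.08 0.1 0 0 -0.0005;0 0 0.25 0 0 0;0 0 0.25 0 0 0;0 0 0.25 0 0 0;0 0 0.25 0 0 0;0 0 0.25 0 0 0;0 0 0.1 0 0 0;0 0 0 0 0 0"

```text
time_s: 27.37
position: [0.5382, 0.0867, 0.1551]
tcp_rot: [[0.646, 0.764, -0.004], [0.764, -0.646, 0.0], [-0.002, -0.003, -1.0]]
force: [0.4, -0.7, -2.5]
opening: 0.542
grasp_force: 30.0
```

Call:
apply_moves:
  plan: "0 0 0.06 0 0 0;0 0 0.06 0 0 0;0 0 0.06 0 0 0;0 0 0.06 0 0 0;0 0 0.06 0 0 0;0 0 0 0 0 0"

```text
time_s: 27.87
position: [0.5392, 0.0872, 0.1411]
tcp_rot: [[0.645, 0.764, -0.001], [0.764, -0.645, 0.0], [-0.001, -0.001, -1.0]]
force: [-1.4, 1.0, -0.4]
opening: 0.543
grasp_force: 30.0
```

Call:
apply_moves:
  plan: "0 0 0.05 0 0 0;0 0 0.05 0 0 0;0 0 0 0 0 0"

```text
time_s: 28.12
position: [0.5393, 0.0872, 0.1361]
tcp_rot: [[0.645, 0.764, -0.001], [0.764, -0.645, 0.0], [-0.001, -0.001, -1.0]]
force: [-0.4, 0.4, -2.4]
opening: 0.544
grasp_force: 30.0
```

Call:
apply_moves:
  plan: "0 0 0.05 0 0 0;0 0 0.05 0 0 0;0 0 0 0 0 0"

```text
time_s: 28.37
position: [0.5392, 0.0872, 0.131]
tcp_rot: [[0.645, 0.764, -0.001], [0.764, -0.645, 0.0], [-0.001, -0.001, -1.0]]
force: [-0.1, -0.2, -2.2]
opening: 0.547
grasp_force: 30.0
```

Call:
apply_moves:
  plan: "0 0 0.1 0 0 0;0 0 0.1 0 0 0;0 0 0.1 0 0 0;0 0 0.1 0 0 0;0 0 0.1 0 0 0;0 0 0.1 0 0 0;0 0 0 0 0 0"

```text
time_s: 28.95
position: [0.5388, 0.0872, 0.1003]
tcp_rot: [[0.645, 0.764, -0.002], [0.764, -0.645, 0.0], [-0.001, -0.002, -1.0]]
force: [-0.6, -0.1, -1.1]
opening: 0.544
grasp_force: 30.0
```

Call:
apply_moves:
  plan: "0 0 0.04 0 0 0;0 0 0.04 0 0 0;0 0 0.04 0 0 0;0 0 0 0 0 0"

```text
time_s: 29.28
position: [0.5395, 0.0872, 0.0953]
tcp_rot: [[0.645, 0.764, -0.0], [0.764, -0.645, 0.0], [-0.0, -0.0, -1.0]]
force: [-0.1, -0.9, -1.7]
opening: 0.545
grasp_force: 30.0
```

Call:
apply_moves:
  plan: "0 0 0.03 0 0 0;0 0 0 0 0 0"

```text
time_s: 29.45
position: [0.5395, 0.0872, 0.0939]
tcp_rot: [[0.645, 0.764, -0.0], [0.764, -0.645, 0.0], [0.0, -0.0, -1.0]]
force: [0.1, -0.0, -1.4]
opening: 0.538
grasp_force: 30.0
```

Call:
apply_moves:
  plan: "0 0 0.03 0 0 0;0 0 0 0 0 0"

```text
time_s: 29.62
position: [0.5398, 0.0872, 0.0927]
tcp_rot: [[0.645, 0.764, 0.001], [0.764, -0.645, 0.0], [0.0, 0.0, -1.0]]
force: [0.9, 0.5, -0.6]
opening: 0.543
grasp_force: 30.0
```

Call:
apply_moves:
  plan: "0 0 0.02 0 0 0;0 0 0 0 0 0"

```text
time_s: 29.78
position: [0.5399, 0.0874, 0.0926]
tcp_rot: [[0.645, 0.764, 0.001], [0.764, -0.645, 0.0], [0.001, 0.001, -1.0]]
force: [-0.8, 1.3, 5.6]
opening: 0.541
grasp_force: 30.0
```

On the floor. I release and rise clear.

Call:
apply_moves:
  plan: "0 0 0 0 0 0;0 0 0 0 0 0;0 0 0 0 0 0;0 0 0 0 0 0;0 0 0 0 0 0"
  gripper: 0.5

```text
time_s: 30.2
position: [0.5396, 0.0872, 0.0914]
tcp_rot: [[0.645, 0.764, -0.0], [0.764, -0.645, -0.0], [-0.0, -0.0, -1.0]]
force: [-0.2, -0.6, 0.6]
opening: 0.738
grasp_force: 0.0
```

Call:
apply_moves:
  plan: "0 0 -0.1 0 0 0;0 0 -0.2 0 0 0;0 0 -0.4 0 0 0;0 0 -0.4 0 0 0;0 0 -0.4 0 0 0;0 0 -0.4 0 0 0;0 0 -0.4 0 0 0;0 0 -0.4 0 0 0;0 0 -0.4 0 0 0;0 0 0 0 0 0"

```text
time_s: 31.03
position: [0.5423, 0.0872, 0.2516]
tcp_rot: [[0.645, 0.764, 0.01], [0.764, -0.645, -0.0], [0.006, 0.008, -1.0]]
force: [0.4, 0.2, 0.5]
opening: 0.75
grasp_force: 0.0
```

Call:
apply_moves:
  plan: "-0.5 0.5 0 0 0 0;-0.6 0.6 0 0 0 0;-0.6 0.6 0 0 0 0;-0.6 0.6 0 0 0 0;-0.6 0.6 0 0 0 0;-0.5 0.5 0 0 0 0;0 0 0 0 0 0;0 0 0 0 0 0"

```text
time_s: 31.7
position: [0.5592, -0.1513, 0.246]
tcp_rot: [[0.648, 0.762, -0.001], [0.762, -0.648, 0.001], [0.0, -0.001, -1.0]]
force: [-0.8, 1.2, -0.8]
opening: 0.75
grasp_force: 0.0
```

```bash
python3 -c "
from h import *
for n in ('top','side'):
  im=capture(n)
  for c,s,_ in blobs(green(im),30):
    if s[4]<500 and c[0]<350: print(n,c.round(1),s,onz(n,c,.116)[0].round(3))
cv2.imwrite('pics/p9.png',cv2.resize(im[150:350,150:350,::-1],None,fx=2.5,fy=2.5,interpolation=2))
togo([.5,0,.2],tilt(0,0))"
```

```text
top [267.9 202.7] [261 195  15  16 190] [0.619 0.096 0.116]
top [240.6 205.3] [233 198  16  16 195] [0.609 0.176 0.116]
top [213.6 208.2] [206 201  16  16 198] [0.599 0.256 0.116]
top [270.4 229.3] [263 222  16  16 189] [0.539 0.086 0.116]
top [243.  231.7] [236 224  15  16 190] [0.531 0.166 0.116]
top [215.8 234.6] [208 227  16  16 199] [0.521 0.246 0.116]
side [246.1 230.8] [236 221  20  20 325] [0.609 0.105 0.116]
side [273.5 245. ] [264 235  20  21 354] [0.531 0.094 0.116]
side [222.  251.8] [212 242  21  21 366] [0.6   0.185 0.116]
side [249.7 267.6] [239 257  22  22 380] [0.522 0.175 0.116]
side [196.6 274.6] [186 264  22  23 411] [0.591 0.263 0.116]
side [225.  291.9] [214 281  23  23 430] [0.512 0.253 0.116]
t 31.8 q [-26.  25.  87.   0.  68.  14.] pos [ 0.5588 -0.1485  0.246 ] open 0.754 F [ 0.6  0.  -0.4] gf 0.0
shift/0.05: [ 1.51  -2.813  0.926]  turn/360: [-3.000e-04  1.000e-04  1.384e-01]
```

View pics/p9.png

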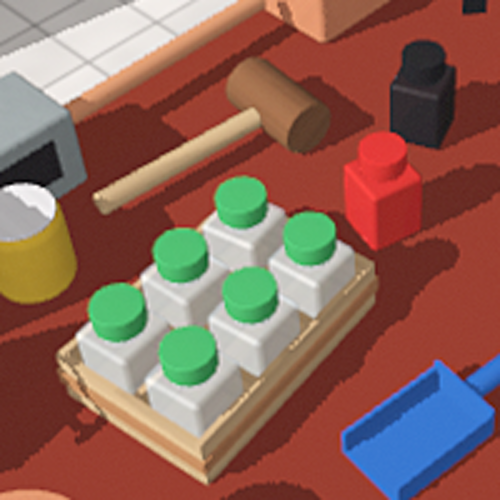

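All six jars stand upright on the grid, with the two new lids at crop (241,202) and (309,237). The arm is clear.

```bash
python3 -c "
from rig import bot
print(bot.hand_in())"
```

```text
the job is handed in; nothing more can be done
None
```

I stood the lying jar upright on the ledge and released it. Both spares now stand upright in the crate's two empty pockets, within about 2 mm of centre by the cameras. I handed the job in at about 32 s, but the hand-in gave no verdict.

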